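# Find and mark the balance point of a stand arm

## Task

Slide the metal stand arm along the knife edge, without lifting it off its stand or pressing hard on the stand, until it balances level on the edge by itself. Then mark the balance point by seating the small plastic rider astride the arm directly over the knife edge, and leave the arm still balanced with nothing holding it. Leave the other bench things where they are.

Things in the scene. Friction and masses are not known exactly. Their poses are not given: they have to be found in the camera images.
- stand: Fixed grey metal balancing stand, base 75 x 200 x 12 mm. x runs along the knife edge, y along the arm, z up; origin under the base's centre. Two forks (8 mm thick) stand at y = -75 and +75 mm: floors 55 mm above the bench, prongs to 70 mm, 16 mm gap holding the arm loosely. A soft rubber-tipped plunger (0.1 to 0.3 N, damped) inside each fork calms the rocking. An unbalanced arm tips 0.065 rad onto one fork floor.
- edge (a point): Centre of the top of the knife edge: a blunt steel blade across the middle of the stand, 50 mm long, its flat top 6 mm wide along the arm, 60 mm above the bench (5 mm above the fork floors). The arm balances when its balance point is over this 6 mm; slightly off it, it may hang part tipped on a plunger, which is not balanced.
- bar: The stand arm: loose square metal bar 12 x 12 x 400 mm, a dark block clamp fixed for good at its +y end. Lies on edge and forks, long axis y along the stand's y within a few degrees. Origin on the underside at mid length. 0.5 to 0.7 kg in all; the clamp's share is unknown, so the balance point lies anywhere 25 to 65 mm from mid length towards the clamp.
- clamp_end (a point): Centre of the clamp's outer face = the arm's +y end (face 30 x 30 mm; clamp 40 mm long, thumbscrew 18 mm above it). At the start this end is down, the balance point 20 to 70 mm from the edge on its side. A push of a few N here slides the arm; it stays where left. While touched, friction can hold it up or down: balance shows only when let go.
- plain_end (a point): Centre of the arm's other end face (12 x 12 mm), at its -y end.
- rider: Loose white plastic rider standing on the bench, 20 g, 41 mm high: two legs (9 mm deep, 3 mm thick) with a 15 mm slot between them running along its y, a roof 21 (x) x 14 (y) x 4 mm, and on it a square grip knob 14 x 14 mm, from 13 to 41 mm height. Origin centred at the feet, z up. It straddles the arm, 1.5 mm spare each side, when its y is along the arm, either way round.
- rider_seat (a point): Centre of the underside of the rider's roof, 9 mm above the feet; it rests on the arm's top face when seated, so it is then 72 mm above the bench on a level arm on the edge.
- beaker: Glass beaker 70 mm wide, 90 mm high, bystander. Origin under its base.
- wash_bottle: White wash bottle 60 mm wide, 160 mm high, bystander. Origin under its base.
- amber_bottle: Amber reagent bottle 70 mm wide, 140 mm high, bystander. Origin under its base.
- tip_box: Grey box with clear lid, 87 x 122 x 72 mm, bystander. Origin under its base.
- spatula: Steel spatula 180 mm long lying on the bench, bystander.
- bung: Reddish rubber bung 34 mm wide, 28 mm high, bystander. Origin under its base.
- dish: Flat glass dish 90 mm wide, 15 mm high, bystander. Origin under its base.
Things that resemble listed ones, but are neither listed nor needed, are in the scene too. Leave any pink or purple look-alike of the stand alone.

How it is judged:
By the outcome, as a careful person would: the job done as asked, in the order asked, and still so for the second after the job is handed in, with the robot touching nothing.
It also fails if it takes over 72 s, if anything falls off the work surface, if the arm or the gripper's body presses on something with over 40 N, if the wrist force passes 120 N, or if a joint passes its speed limit or range.

## Robot

A 6-joint arm with a two-finger parallel gripper is mounted at the origin on the work surface. World frame = base frame: x ahead of the robot, y to its left, z up, the work surface at z = 0. Lengths are in mm, angles in rad, forces in N, time in s.
With the tool pointing down it reaches from about 350 to 875 mm from the base axis. Payload 4.2 kg.
Tool frame: the origin (TCP) lies at the very end of the fingers, on their centre line; the grasp point (between the pads) lies 19 mm behind it; z points along the fingers, y is the line along which they close (so a half turn about z gives the same grasp; the last joint's range is limited). The gripper opens to 85 mm and grips with 20 to 120 N. Pads are 22 mm wide; open, the fingers measure 114 mm over their backs; the gripper's body (76 mm by 85 mm) begins 54 mm behind the grasp point. The pads swing forward as they close: fully open they stand 13 mm farther back than shut.
Start: joints at [-0.95, 0.385, 0.008, 0, -1.194, -0.259], TCP at [221.238, -584.511, 231.312] pointing down, gripper open.
Joint ranges: [-3.14, 3.14], [-1.21, 2.06], [-1.07, 1.41], [-3.16, 2.05], [-2.99, -0.16], [-3.1, 3.1]. Speed limits (rad/s): [2.79, 2.79, 3.14, 3.14, 3.14, 3.14].

## Interface

Orientations are given as a unit quaternion [x, y, z, w].
In Python, from bench import arm gives the robot as it stands.
- The arm moves only by the tool servo_tool, never from a script. Its argument "rows" is a list that holds one entry, the list of rows, each a list of 7 numbers: the finger opening in mm, from 0 to 85.4, then the shift along the tool's x, y, z in mm, then the turn, a rotation vector about the tool's x, y, z in rad. A call has 1 to 10 rows; each row is the pose to reach, as a shift and turn from the pose commanded when the call began, along the tool's axes at that moment; what a row does not reach only later rows make up. A row lasts 1/8 s, in which the tool goes at most 62.5 mm and 10.7 degrees, less where a joint would pass 70% of its speed; a pose out of reach is approached as far as the arm can. A call with a gripper value outside its range is refused whole. The fingers move at their own pace and stop on an object; the grip force is fixed at half the most. Time passes only in rows, so rows that repeat a pose let the fingers close. It gives the time, the measured TCP pose, the force, the opening and the grip force at its end, in the units of the state.
- arm.read_state(): the state, without advancing time (a new reading comes with each control period).
- arm.get_image(name): name is "side" or "top"; returns the picture (400x640x3 uint8, red, green, blue); there is no depth.
- arm.camera_params(name): a dict with "intrinsics" (3x3 intrinsics, pixels), "R" (3x3) and "t" (3): a world point X has camera coordinates R X + t. Camera axes: x right, y down, z forward; pixel columns grow to the right and rows downward; lengths in mm; the calibration is good to about 2 mm. A picture is of the moment at which its call begins. camera_params takes no time and is no camera call.
- arm.job_done(): hands the job in; it is judged then, once.
The state is a dict: "clock": time; "joints": joint angles; "joint_vel": joint speeds; "joint_efforts": joint torques, N m; "position": TCP position; "ee_rot": TCP orientation; "contact_force": force on the tool from outside, world axes, zero at the start; "wrist_torque": the same for the moment, N m; "gripper_width": finger opening in mm; "grasp_force": force on a finger pad.
Only numpy, scipy, OpenCV 4.12 (cv2) and the standard library are available. Lean on these libraries where they do the work, as an engineer would, in place of code of your own. Each camera call takes 0.05 s, during which the arm holds its last target. There are 200 camera calls.

## Working session

There is one attempt and no reset: what is moved stays moved. The work goes in short steps, Python scripts to look and compute and a tool call to move; the robot and the scene stay as the last step left them, time stands still between calls to the robot, and variables do not carry over. Pictures are saved under pics/ and viewed, at most 10 in all, crops included, and the job is handed in when it is done.

Besides the shell and the picture viewer there is one more tool, called after "Request:" as name([rows], argument=value, ...), one row to a line, values as JSON. servo_tool: Moves the arm, as the interface text tells. Its arguments: {"type":"object","properties":{"rows":{"type":"array"}},"required":["rows"]}

```bash
mkdir -p pics; python3 - <<'E'
from bench import arm
import cv2
for n in("side","top"):
    cv2.imwrite(f"pics/{n}0.png",arm.get_image(n)[:,:,::-1]); p=arm.camera_params(n); print(n,p)
print(arm.read_state())
E
```

```text
side {'intrinsics': array([[423.58070866,   0.        , 318.32077319],
       [  0.        , 423.58070866, 201.54647623],
       [  0.        ,   0.        ,   1.        ]]), 'R': array([[ 0.97530648, -0.22047777,  0.01291627],
       [-0.10319234, -0.5066273 , -0.85596736],
       [ 0.19526551,  0.83349765, -0.5168685 ]]), 't': array([-543.81491458,  113.40009684, 1089.72512527])}
top {'intrinsics': array([[508.31259375,   0.        , 327.19693843],
       [  0.        , 508.31259375, 203.47740025],
       [  0.        ,   0.        ,   1.        ]]), 'R': array([[-0.01969079, -0.99969046, -0.01520732],
       [-0.99445561,  0.02115463, -0.10300742],
       [ 0.10329724,  0.01309471, -0.99456433]]), 't': array([  20.3528855 ,  560.58892826, 1470.24921508])}
{'clock': 0.1, 'joints': array([-9.50414624e-01,  3.85472173e-01,  6.79175107e-03, -4.12489712e-04,
       -1.19403013e+00, -2.58638370e-01]), 'joint_vel': array([ 7.68535032e-05, -2.17468120e-03,  4.31307003e-03,  9.67106044e-04,
        7.37039328e-04,  1.62138107e-03]), 'joint_efforts': array([-6.35153501e-04, -3.93320203e+01,  1.88930476e+01,  4.19807285e+00,
       -2.62677298e-03,  2.00138982e-05]), 'position': array([ 221.04250687, -584.05601634,  230.35029947]), 'ee_rot': array([-1.79812179e-01,  9.83700476e-01,  9.47719335e-04, -2.33761566e-04]), 'contact_force': array([ 1.87261532, -0.15431188,  0.83807621]), 'wrist_torque': array([ 0.01643993,  0.01833181, -0.03362237]), 'grasp_force': 0.0, 'gripper_width': 85.25041913372101}
```

View pics/side0.png

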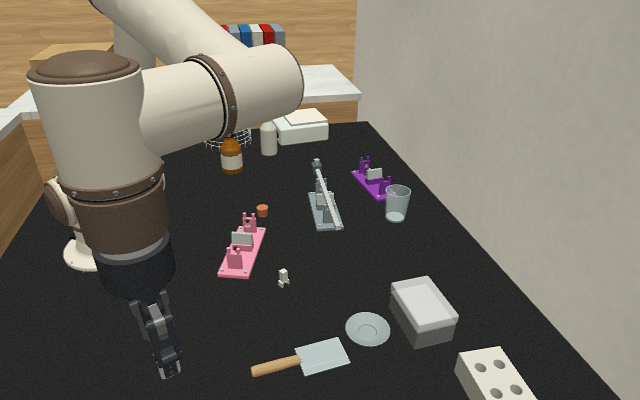

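View pics/top0.png

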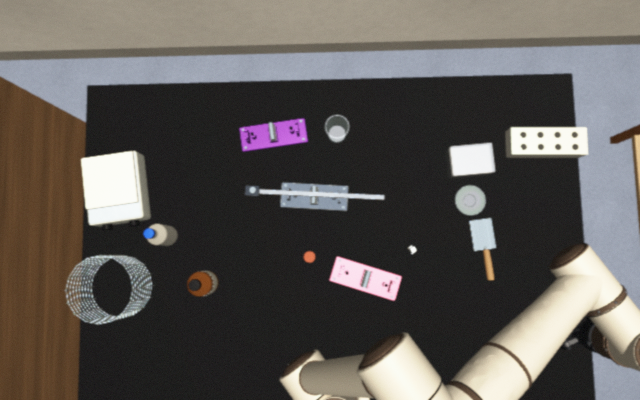

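The side view shows the grey stand at about (325,205) with its clamp at about (317,163) and the rider at about (283,278). In the top view, the arm runs from its clamp end at (247,190) to its plain end at (384,197), and the rider is at (412,249). I'll enlarge these areas.

```bash
python3 - <<'E'
import cv2,numpy as np
t=cv2.imread("pics/top0.png");s=cv2.imread("pics/side0.png")
a=cv2.resize(t[170:220,240:400],None,fx=5,fy=5,interpolation=cv2.INTER_CUBIC) #800x250
b=cv2.resize(t[235:263,397:427],None,fx=10,fy=10,interpolation=cv2.INTER_CUBIC) #300x280
c=cv2.resize(s[150:234,300:350],None,fx=4,fy=4,interpolation=cv2.INTER_CUBIC) #200x336
d=cv2.resize(s[262:292,268:298],None,fx=10,fy=10,interpolation=cv2.INTER_CUBIC) #300x300
o=np.zeros((590,800,3),np.uint8);o[:250]=a;o[250:530,:300]=b;o[250:586,300:500]=c;o[250:550,500:]=d
cv2.imwrite("pics/crop0.png",o)
E
```

```text
(no output)
```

View pics/crop0.png

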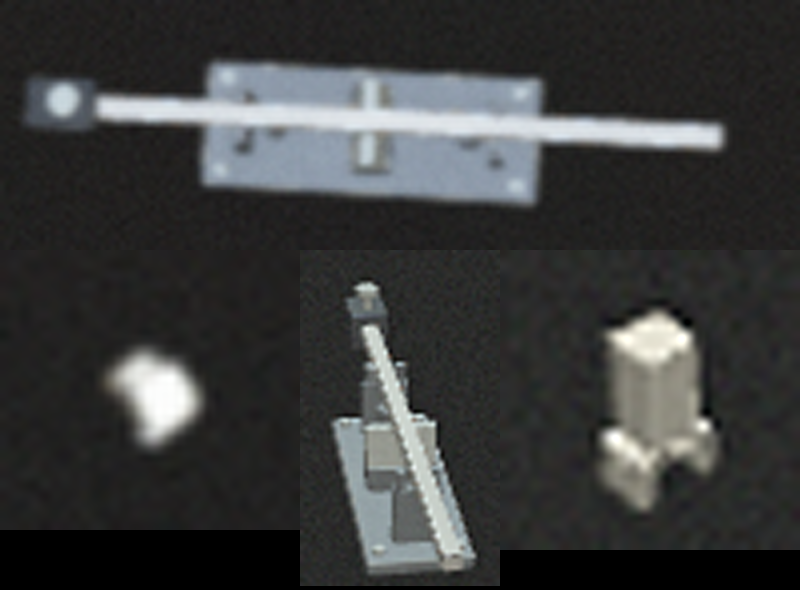

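```bash
cat > h.py <<'E'
from bench import arm
import numpy as np
from scipy.spatial.transform import Rotation as Rot
def w(n,u,v,z):
    p=arm.camera_params(n);R,t=p["R"],p["t"]
    d=R.T@np.linalg.solve(p["intrinsics"],[u,v,1.]);c=-R.T@t
    return c+d*(z-c[2])/d[2]
def px(n,X):
    p=arm.camera_params(n);q=p["intrinsics"]@(p["R"]@np.array(X,float)+p["t"]);return q[:2]/q[2]
def tool(X):  # world point -> shift in tool axes from present pose
    s=arm.read_state();return Rot.from_quat(s["ee_rot"]).inv().apply(np.array(X)-s["position"])
E
python3 - <<'E'
from h import *
np.set_printoptions(precision=1,suppress=True)
T=lambda x,y,z:w("top",240+x/5,170+y/5,z)
S=lambda x,y,z:w("side",300+(x-300)/4,150+(y-250)/4,z)
D=lambda x,y,z:w("side",268+(x-500)/10,262+(y-250)/10,z)
B=lambda x,y,z:w("top",397+x/10,235+(y-250)/10,z)
for c in[(208,62),(542,80),(537,204),(203,187)]:print("base",T(*c,12))
print("edge",T(370,79,60),T(371,172,60),"side",S(365,425,60),S(435,423,60))
print("clampface",T(27,104,60),"thumb",T(63,100,85),"barclampside",T(97,107,62),"plain",T(723,136,80),S(453,555,80))
print("basecorners side",S(335,420,12),S(475,562,12),S(370,572,12))
print("knob",[D(*c,41) for c in[(607,337),(650,355),(695,335),(655,312)]],"leg",D(600,482,0),D(642,508,0),"R",D(700,472,0))
print("top knob",B(168,395,41),"roof",B(135,368,13))
E
```

```text
base [629.1 144.6  12. ]
base [613.9 -55.4  12. ]
base [539.5 -50.6  12. ]
base [553.9 148.4  12. ]
edge [610.   45.7  60. ] [555.8  46.1  60. ] side [562.5  51.9  60. ] [612.3  44.7  60. ]
clampface [599.7 245.2  60. ] thumb [598.3 220.2  85. ] barclampside [596.8 204.2  62. ] plain [ 570.1 -155.6   80. ] [ 573.2 -147.5   80. ]
basecorners side [559.8 144.9  12. ] [613.9 -63.3  12. ] [541.5 -60.4  12. ]
knob [array([ 412.3, -236.2,   41. ]), array([ 420.8, -244.3,   41. ]), array([ 431.8, -239.6,   41. ]), array([ 424.2, -229.9,   41. ])] leg [ 409. -238.    0.] [ 417.1 -248.6    0. ] R [ 431.9 -239.5    0. ]
top knob [ 420.6 -239.    41. ] roof [ 429. -234.   13.]
```

```bash
python3 - <<'E'
from h import *
np.set_printoptions(precision=1,suppress=True)
print(tool([602.5,285,180]))
for n in("side","top"):
    p=arm.camera_params(n);print(-p["R"].T@p["t"])
E
```

```text
[-664.2  677.8   51.6]
[ 329.3 -970.7  667.3]
[ 406.   -10.8 1520.3]
```

Request:
servo_tool([
  [[0, -664, 678, 50, 0, 0, 0.435], [0, -664, 678, 50, 0, 0, 0.435], [0, -664, 678, 50, 0, 0, 0.435], [0, -664, 678, 50, 0, 0, 0.435], [0, -664, 678, 50, 0, 0, 0.435], [0, -664, 678, 50, 0, 0, 0.435], [0, -664, 678, 50, 0, 0, 0.435], [0, -664, 678, 50, 0, 0, 0.435], [0, -664, 678, 50, 0, 0, 0.435], [0, -664, 678, 50, 0, 0, 0.435]],
])

```text
clock: 1.35
position: [470.0, -16.0, 198.7]
ee_rot: [0.036, 0.999, 0.0, 0.0]
contact_force: [0.7, -1.3, -0.5]
gripper_width: 0.1
grasp_force: 0.0
```

Request:
servo_tool([
  [[0, -110, 310, 20, 0, 0, 0], [0, -110, 310, 20, 0, 0, 0], [0, -110, 310, 20, 0, 0, 0], [0, -110, 310, 20, 0, 0, 0], [0, -110, 310, 20, 0, 0, 0], [0, -110, 310, 20, 0, 0, 0], [0, -110, 310, 80, 0, 0, 0], [0, -110, 310, 130, 0, 0, 0], [0, -110, 310, 150, 0, 0, 0], [0, -110, 310, 150, 0, 0, 0]],
])

```text
clock: 2.6
position: [600.7, 281.5, 46.5]
ee_rot: [0.037, 0.999, -0.002, -0.002]
contact_force: [1.0, -0.0, 0.2]
gripper_width: -0.2
grasp_force: 0.0
```

```bash
cat > look.py <<'E'
import sys,cv2;from h import *
k=sys.argv[1];s=arm.get_image("side");t=arm.get_image("top")
a=cv2.resize(s[140:240,290:360,::-1],None,fx=5.9,fy=5.9,interpolation=cv2.INTER_CUBIC)
b=cv2.resize(t[165:225,240:400,::-1],None,fx=5,fy=5,interpolation=cv2.INTER_CUBIC)
cv2.imwrite(f"pics/s{k}.png",s[:,:,::-1]);cv2.imwrite(f"pics/t{k}.png",t[:,:,::-1])
cv2.imwrite(f"pics/z{k}.png",np.hstack([a[:590],cv2.resize(cv2.rotate(b,cv2.ROTATE_90_CLOCKWISE),(221,590))]))
E
python3 look.py 1; python3 -c "
from h import *;s=arm.read_state();print(s['position'],s['contact_force'])"
```

```text
[602.67754707 282.9422372   49.73752429] [ 0.12859505 -0.16783012  0.84162105]
```

View pics/z1.png

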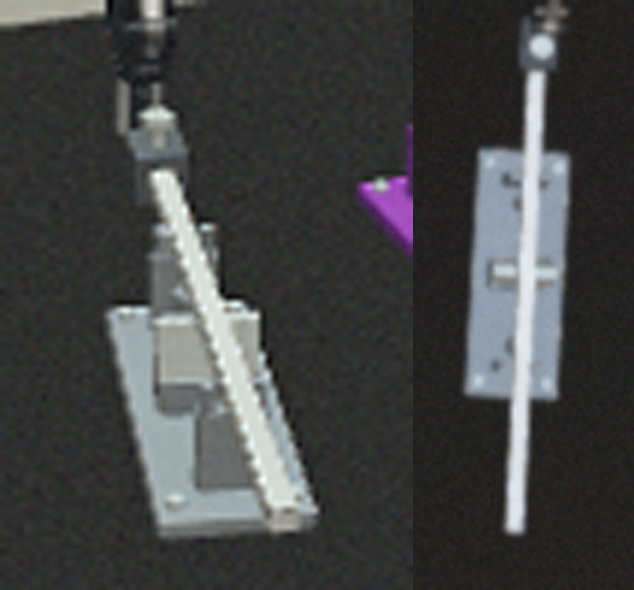

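Request:
servo_tool([
  [[0, 0, -20, 0, 0, 0, 0], [0, 0, -25, 0, 0, 0, 0], [0, 0, -30, 0, 0, 0, 0], [0, 0, -34, 0, 0, 0, 0], [0, 0, -37, 0, 0, 0, 0], [0, 0, -37, 0, 0, 0, 0], [0, 0, -27, 0, 0, 0, 0], [0, 0, -27, 0, 0, 0, 0], [0, 0, -27, 0, 0, 0, 0]],
])

```text
clock: 3.82
position: [599.6, 255.5, 48.1]
ee_rot: [0.037, 0.999, -0.001, -0.001]
contact_force: [0.5, -0.2, 0.3]
gripper_width: -0.2
grasp_force: 0.0
```

```bash
cat > trk.py <<'E'
import sys,cv2;from h import *
from scipy.optimize import least_squares
k=sys.argv[1]
a=np.array([.074,.997,0]);E=np.array([585,47,60.])   # arm direction, knife edge
r={n:cv2.imread(f"pics/{n[0]}1.png") for n in("side","top")};im={}
for n in r:
    im[n]=arm.get_image(n)[:,:,::-1].copy();cv2.imwrite(f"pics/{n[0]}{k}.png",im[n])
def pt(s,th,l,h):  # l: along arm from mid, h above underside; s: mid's offset from edge
    q=l+s;return E+a*(q*np.cos(th)-h*np.sin(th))+np.array([0,0,q*np.sin(th)+h*np.cos(th)])
P=[(180,36),(-200,9)];U=8
def shift(n,c,wd,search):
    c=np.round(c).astype(int);f=lambda i,m:cv2.resize(i[c[1]-m:c[1]+m,c[0]-m:c[0]+m],None,fx=U,fy=U,interpolation=cv2.INTER_CUBIC)
    m=cv2.matchTemplate(f(im[n],wd+search),f(r[n],wd),cv2.TM_CCOEFF_NORMED);_,v,_,loc=cv2.minMaxLoc(m)
    return np.array(loc)/U-search,v
m=[]
for n in("side","top"):
    for p in P:
        d,v=shift(n,px(n,pt(0,-.065,*p)),4,26);m.append((n,p,d));print(n,p,d,round(v,2))
def res(x):return np.concatenate([px(n,pt(x[0],x[1],*p))-px(n,pt(0,-.065,*p))-d for n,p,d in m])
o=least_squares(lambda x:res([x[0]*100,x[1]]),[-.1,-.03],loss="soft_l1")
print("s %.1f tilt %.3f"%(o.x[0]*100,o.x[1]),res([o.x[0]*100,o.x[1]]).round(1));S=arm.read_state();print(S["clock"],S["position"].round(1),S["contact_force"].round(1))
E
python3 trk.py 2
```

```text
side (180, 36) [1.    1.375] 0.93
side (-200, 9) [0.125 3.125] 0.88
top (180, 36) [-0.125 -3.125] 0.84
top (-200, 9) [4.125 0.75 ] 1.0
s -9.3 tilt -0.053 [-0.6 -0.9  0.6 -0.2  3.3  3.2 -0.8 -0.5]
3.925 [599.8 255.6  48.3] [ 0.1 -0.4 -0.7]
```

Request:
servo_tool([
  [[0, 0, -6, 0, 0, 0, 0], [0, 0, -10, 0, 0, 0, 0], [0, 0, -14, 0, 0, 0, 0], [0, 0, -17, 0, 0, 0, 0], [0, 0, -17, 0, 0, 0, 0], [0, 0, -7, 0, 0, 0, 0], [0, 0, -7, 0, 0, 0, 0], [0, 0, -7, 0, 0, 0, 0]],
])

```text
clock: 4.92
position: [599.2, 248.8, 48.4]
ee_rot: [0.037, 0.999, -0.001, -0.001]
contact_force: [-0.3, -0.3, -0.7]
gripper_width: -0.1
grasp_force: 0.0
```

```bash
python3 - <<'E'
t=open("trk.py").read()
t=t.replace("    for p in P:","    for p in (P if n=='side' else P[1:]):")
i=t.index("def res");j=t.index("S=arm")
t=t[:i]+'''def res(x):
    s,th,lat,yaw=x*np.array([100,1,10,1])
    f=lambda p:px(n,pt(s,th,*p)+(lat+yaw*(p[0]+s))*np.array([.997,-.074,0]))
    return np.concatenate([(px(n,pt(s,th,*p)+(lat+yaw*(p[0]+s))*np.array([.997,-.074,0]))-px(n,pt(0,-.065,*p))-d) for n,p,d in m])
o=least_squares(res,[-.1,-.03,0,0])
print("s %.1f tilt %.3f lat %.1f yaw %.3f"%(o.x[0]*100,o.x[1],o.x[2]*10,o.x[3]),res(o.x).round(1));'''+t[j:]
open("trk.py","w").write(t)
E
python3 trk.py 3
```

```text
side (180, 36) [1.625 2.25 ] 0.96
side (-200, 9) [0.5 5. ] 0.85
top (-200, 9) [7.125 0.875] 1.0
s -20.4 tilt -0.059 lat 0.4 yaw 0.011 [-0.  -0.2  0.2 -0.1  0.1  0.3]
5.025 [599.4 248.7  48.5] [ 0.7  0.7 -0.4]
```

Request:
servo_tool([
  [[0, 0, -8, 0, 0, 0, 0], [0, 0, -11, 0, 0, 0, 0], [0, 0, -14, 0, 0, 0, 0], [0, 0, -14, 0, 0, 0, 0], [0, 0, -4, 0, 0, 0, 0], [0, 0, -4, 0, 0, 0, 0], [0, 0, -4, 0, 0, 0, 0]],
])

```text
clock: 5.9
position: [599.0, 244.9, 48.5]
ee_rot: [0.036, 0.999, -0.0, -0.0]
contact_force: [-0.4, 0.4, 0.5]
gripper_width: -0.1
grasp_force: 0.0
```

```bash
python3 trk.py 4
```

```text
side (180, 36) [1.875 2.75 ] 0.96
side (-200, 9) [0.5   5.875] 0.83
top (-200, 9) [8.75 1.25] 0.99
s -24.9 tilt -0.060 lat 0.1 yaw 0.014 [-0.  -0.1  0.2 -0.1  0.   0.2]
6.0 [599.1 244.9  48.6] [ 0.5 -0.3  0.5]
```

Request:
servo_tool([
  [[0, 0, -8, 0, 0, 0, 0], [0, 0, -11, 0, 0, 0, 0], [0, 0, -14, 0, 0, 0, 0], [0, 0, -14, 0, 0, 0, 0], [0, 0, -4, 0, 0, 0, 0], [0, 0, -4, 0, 0, 0, 0], [0, 0, -4, 0, 0, 0, 0]],
])

```text
clock: 6.88
position: [598.7, 240.9, 48.5]
ee_rot: [0.037, 0.999, -0.0, -0.0]
contact_force: [-0.4, -0.3, -0.1]
gripper_width: -0.0
grasp_force: 0.0
```

```bash
python3 trk.py 5
```

```text
side (180, 36) [2.   3.25] 0.97
side (-200, 9) [0.5   6.875] 0.82
top (-200, 9) [9.875 1.5  ] 1.0
s -28.4 tilt -0.058 lat -0.1 yaw 0.015 [-0.  -0.2  0.2 -0.1  0.1  0.3]
6.975 [598.8 240.9  48.6] [ 0.4 -0.   0.5]
```

Request:
servo_tool([
  [[0, 0, -8, 0, 0, 0, 0], [0, 0, -11, 0, 0, 0, 0], [0, 0, -14, 0, 0, 0, 0], [0, 0, -14, 0, 0, 0, 0], [0, 0, -4, 0, 0, 0, 0], [0, 0, -4, 0, 0, 0, 0], [0, 0, -4, 0, 0, 0, 0]],
])

```text
clock: 7.85
position: [598.4, 236.9, 48.5]
ee_rot: [0.037, 0.999, -0.0, -0.0]
contact_force: [0.7, 0.4, 0.2]
gripper_width: 0.3
grasp_force: 0.0
```

```bash
python3 trk.py 6
```

```text
side (180, 36) [2.25 3.75] 0.95
side (-200, 9) [-18.75    1.875] 0.8
top (-200, 9) [11.5   1.75] 0.99
s -27.1 tilt -0.122 lat -10.3 yaw 0.093 [ 0.1  1.7  7.9  0.1 -2.5  9.2]
7.95 [598.5 236.9  48.6] [ 0.  -0.5 -0.1]
```

```bash
sed -i "s/^    m=cv2.matchTemplate(\(.*\));_,v/    m=cv2.matchTemplate(\1)\n    if n=='side': m[:,:(search-2)*U]=-1;m[:,(search+5)*U:]=-1;m[:(search-2)*U]=-1\n    _,v/" trk.py; sed -n 12,18p trk.py
```

```text
c=np.round(c).astype(int);f=lambda i,m:cv2.resize(i[c[1]-m:c[1]+m,c[0]-m:c[0]+m],None,fx=U,fy=U,interpolation=cv2.INTER_CUBIC)
    m=cv2.matchTemplate(f(im[n],wd+search),f(r[n],wd),cv2.TM_CCOEFF_NORMED)
    if n=='side': m[:,:(search-2)*U]=-1;m[:,(search+5)*U:]=-1;m[:(search-2)*U]=-1
    _,v,_,loc=cv2.minMaxLoc(m)
    return np.array(loc)/U-search,v
m=[]
for n in("side","top"):
```

Request:
servo_tool([
  [[0, 0, -8, 0, 0, 0, 0], [0, 0, -11, 0, 0, 0, 0], [0, 0, -14, 0, 0, 0, 0], [0, 0, -14, 0, 0, 0, 0], [0, 0, -4, 0, 0, 0, 0], [0, 0, -4, 0, 0, 0, 0], [0, 0, -4, 0, 0, 0, 0]],
])

```text
clock: 8.82
position: [598.1, 232.9, 48.5]
ee_rot: [0.037, 0.999, -0.0, -0.0]
contact_force: [-0.3, -0.3, -0.4]
gripper_width: 0.0
grasp_force: 0.0
```

```bash
python3 trk.py 7
```

```text
side (180, 36) [2.5   4.125] 0.97
side (-200, 9) [0.5   8.625] 0.8
top (-200, 9) [12.75  2.  ] 1.0
s -36.3 tilt -0.059 lat -0.3 yaw 0.020 [-0.  -0.1  0.3 -0.1  0.   0.4]
8.925 [598.2 232.8  48.6] [ 0.7 -0.3 -0.2]
```

Request:
servo_tool([
  [[0, 0, -8, 0, 0, 0, 0], [0, 0, -11, 0, 0, 0, 0], [0, 0, -14, 0, 0, 0, 0], [0, 0, -14, 0, 0, 0, 0], [0, 0, -4, 0, 0, 0, 0], [0, 0, -4, 0, 0, 0, 0], [0, 0, -4, 0, 0, 0, 0]],
])

```text
clock: 9.8
position: [597.9, 228.9, 48.5]
ee_rot: [0.037, 0.999, -0.0, -0.0]
contact_force: [-0.0, 1.1, -0.1]
gripper_width: -0.5
grasp_force: 0.0
```

```bash
python3 trk.py 8
```

```text
side (180, 36) [2.625 4.625] 0.95
side (-200, 9) [0.    9.375] 0.79
top (-200, 9) [14.    2.75] 1.0
s -39.9 tilt -0.060 lat -1.0 yaw 0.025 [-0.  -0.1  0.3 -0.1  0.   0.4]
9.9 [598.  228.8  48.6] [ 0.5 -0.2  0.8]
```

Request:
servo_tool([
  [[0, 6, 0, 0, 0, 0, 0], [0, 6, -8, 0, 0, 0, 0], [0, 6, -11, 0, 0, 0, 0], [0, 6, -14, 0, 0, 0, 0], [0, 6, -14, 0, 0, 0, 0], [0, 6, -4, 0, 0, 0, 0], [0, 6, -4, 0, 0, 0, 0], [0, 6, -4, 0, 0, 0, 0]],
])

```text
clock: 10.9
position: [591.8, 225.3, 48.6]
ee_rot: [0.037, 0.999, -0.0, -0.0]
contact_force: [0.1, -0.2, 0.7]
gripper_width: -0.1
grasp_force: 0.0
```

```bash
python3 trk.py 9
```

```text
side (180, 36) [2.875 4.75 ] 0.84
side (-200, 9) [ 0.375 10.25 ] 0.83
top (-200, 9) [15.125  2.875] 1.0
s -42.9 tilt -0.057 lat -0.6 yaw 0.025 [-0.  -0.   0.2 -0.  -0.   0.3]
11.0 [591.8 225.2  48.6] [0.3 0.9 0.5]
```

Request:
servo_tool([
  [[0, 0, -8, 0, 0, 0, 0], [0, 0, -11, 0, 0, 0, 0], [0, 0, -14, 0, 0, 0, 0], [0, 0, -14, 0, 0, 0, 0], [0, 0, -4, 0, 0, 0, 0], [0, 0, -4, 0, 0, 0, 0], [0, 0, -4, 0, 0, 0, 0]],
])

```text
clock: 11.88
position: [591.4, 221.3, 48.5]
ee_rot: [0.037, 0.999, -0.0, -0.0]
contact_force: [0.2, 1.3, 0.8]
gripper_width: -0.3
grasp_force: 0.0
```

```bash
python3 trk.py 10
```

```text
side (180, 36) [2.875 5.375] 0.85
side (-200, 9) [ 0.5   11.125] 0.82
top (-200, 9) [16.75  3.  ] 1.0
s -47.4 tilt -0.059 lat -1.1 yaw 0.025 [ 0.   0.   0.3 -0.  -0.1  0.3]
11.975 [591.5 221.3  48.6] [-0.4 -0.1  0.3]
```

Request:
servo_tool([
  [[0, 0, -8, 0, 0, 0, 0], [0, 0, -11, 0, 0, 0, 0], [0, 0, -14, 0, 0, 0, 0], [0, 0, -14, 0, 0, 0, 0], [0, 0, -4, 0, 0, 0, 0], [0, 0, -4, 0, 0, 0, 0], [0, 0, -4, 0, 0, 0, 0]],
])

```text
clock: 12.85
position: [591.1, 217.3, 48.5]
ee_rot: [0.037, 0.999, -0.0, -0.0]
contact_force: [-0.5, -0.0, 0.4]
gripper_width: -0.2
grasp_force: 0.0
```

```bash
python3 trk.py 11
```

```text
side (180, 36) [3.25  4.375] 0.86
side (-200, 9) [ 0.625 16.625] 0.79
top (-200, 9) [17.875  3.75 ] 1.0
s -51.6 tilt -0.010 lat -1.0 yaw 0.026 [-0.  -0.1  0.2 -0.1  0.   0.3]
12.95 [591.2 217.3  48.6] [-0.1 -0.5  0. ]
```

Request:
servo_tool([
  [[0, 0, 3, 0, 0, 0, 0], [0, 0, 3, 0, 0, 0, 0], [0, 0, 3, 0, 0, 0, 0], [0, 0, 3, 0, 0, 0, 0], [0, 0, 3, 0, 0, 0, 0], [0, 0, 3, 0, 0, 0, 0]],
])

```text
clock: 13.7
position: [591.5, 220.6, 48.8]
ee_rot: [0.037, 0.999, 0.0, 0.0]
contact_force: [0.8, 0.6, -0.1]
gripper_width: -0.2
grasp_force: 0.0
```

```bash
python3 trk.py 12; python3 look.py 13
```

```text
side (180, 36) [3.25 4.25] 0.87
side (-200, 9) [ 0.625 17.125] 0.82
top (-200, 9) [17.875  3.75 ] 1.0
s -51.8 tilt -0.005 lat -1.0 yaw 0.026 [-0.  -0.1  0.2 -0.1  0.   0.3]
13.8 [591.5 220.6  48.7] [0.2 0.  0.4]
```

View pics/z13.png

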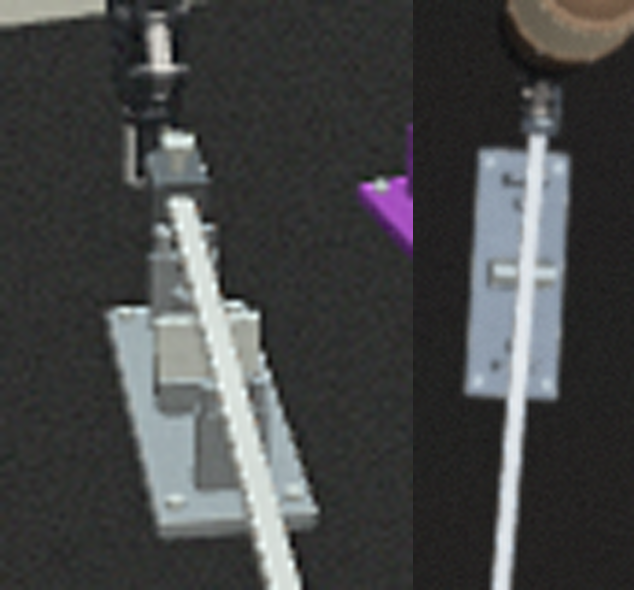

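Request:
servo_tool([
  [[0, 0, -8, 0, 0, 0, 0], [0, 0, -12, 0, 0, 0, 0], [0, 0, -14, 0, 0, 0, 0], [0, 0, -14.5, 0, 0, 0, 0], [0, 0, -14.5, 0, 0, 0, 0], [0, 0, -5, 0, 0, 0, 0], [0, 0, 25, 0, 0, 0, 0], [0, 0, 25, 0, 0, 0, 0], [0, 0, 25, -60, 0, 0, 0], [0, 0, 25, -120, 0, 0, 0]],
])

```text
clock: 15.15
position: [592.7, 245.7, 169.0]
ee_rot: [0.036, 0.999, -0.001, -0.001]
contact_force: [1.0, 0.3, -0.2]
gripper_width: -0.2
grasp_force: 0.0
```

```bash
python3 trk.py 14; python3 -c "
from h import *;print(tool([421.5,-238,120]))"
```

```text
side (180, 36) [3.375 3.875] 0.88
side (-200, 9) [ 1. 20.] 0.8
top (-200, 9) [18.75   3.875] 1.0
s -54.8 tilt 0.019 lat -0.9 yaw 0.024 [-0.  -0.1  0.2 -0.1  0.   0.3]
15.25 [597.2 247.9 177.2] [1.2 0.3 1.1]
[ 141.24628598 -497.63841652   51.60563761]
```

Request:
servo_tool([
  [[50, 141, -498, 30, 0, 0, -0.632], [50, 141, -498, 30, 0, 0, -0.632], [50, 141, -498, 30, 0, 0, -0.632], [50, 141, -498, 30, 0, 0, -0.632], [50, 141, -498, 30, 0, 0, -0.632], [50, 141, -498, 30, 0, 0, -0.632], [50, 141, -498, 30, 0, 0, -0.632], [50, 141, -498, 30, 0, 0, -0.632], [50, 141, -498, 30, 0, 0, -0.632], [50, 141, -498, 30, 0, 0, -0.632]],
])

```text
clock: 16.5
position: [415.5, -241.7, 138.3]
ee_rot: [-0.274, 0.962, 0.0, -0.001]
contact_force: [-0.7, -0.1, -0.2]
gripper_width: 49.8
grasp_force: 0.0
```

```bash
python3 trk.py 15; python3 -c "
from h import *;print(tool([421.5,-238,15]))"
```

```text
side (180, 36) [3.25 4.  ] 0.88
side (-200, 9) [ 0.75  19.125] 0.81
top (-200, 9) [18.75   3.875] 1.0
s -54.4 tilt 0.011 lat -1.2 yaw 0.024 [-0.  -0.   0.3 -0.  -0.1  0.3]
16.6 [ 416.4 -240.4  138.6] [0.2 0.2 1. ]
[ -5.60921093  -0.64035755 123.63700588]
```

Request:
servo_tool([
  [[50, -5.5, -0.5, 40, 0, 0, 0], [50, -5.5, -0.5, 70, 0, 0, 0], [50, -5.5, -0.5, 70, 0, 0, 0], [50, -5.5, -0.5, 70, 0, 0, 0], [50, -5.5, -0.5, 70, 0, 0, 0], [50, -5.5, -0.5, 70, 0, 0, 0]],
])

```text
clock: 17.35
position: [421.9, -238.3, 69.8]
ee_rot: [-0.276, 0.961, -0.001, 0.001]
contact_force: [-1.0, -0.2, 0.1]
gripper_width: 50.3
grasp_force: 0.0
```

```bash
python3 trk.py 16; python3 -c "
from h import *;print(tool([421.5,-238,15]))
import cv2
s=cv2.imread('pics/s16.png');t=cv2.imread('pics/t16.png')
a=cv2.resize(s[225:300,240:320],None,fx=6,fy=6,interpolation=2);b=cv2.resize(t[225:275,385:435],None,fx=6,fy=6,interpolation=2)
o=np.zeros((450,780,3),np.uint8);o[:,:480]=a;o[:300,480:]=b;cv2.imwrite('pics/g16.png',o)"
```

```text
side (180, 36) [3.25 4.  ] 0.88
side (-200, 9) [ 0.75  19.125] 0.81
top (-200, 9) [18.75   3.875] 1.0
s -54.4 tilt 0.011 lat -1.2 yaw 0.024 [-0.  -0.   0.3 -0.  -0.1  0.3]
17.45 [ 421.6 -238.4   69.4] [-0.4 -0.1  0.5]
[-0.08552636  0.37836663 54.41699827]
```

View pics/g16.png

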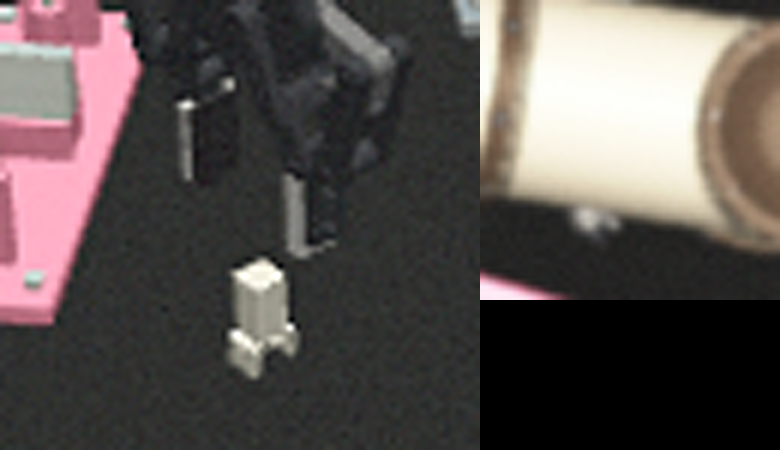

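```bash
cat > ov.py <<'E'
import cv2;from h import *
a=np.array([.074,.997,0]);E=np.array([585,47,60.])
def pt(s,th,l,h,x,lat=0,yaw=0):
    q=l+s;return E+a*(q*np.cos(th)-h*np.sin(th))+np.array([0,0,q*np.sin(th)+h*np.cos(th)])+(lat+x+yaw*q)*np.array([.997,-.074,0])
U=10;pan=[]
for f,s,lat,yaw,ths in(("s1",0,0,0,[-.065]),("s16",-54.4,-1.2,.024,[0,.011])):
    im=cv2.imread(f"pics/{f}.png")
    for l,hs in((-200,[0,12]),(200,[-9,21])):
        c=px("side",pt(s,ths[0],l-(20 if l>0 else -5),6,0,lat,yaw)).round().astype(int)-[18,14]
        p=cv2.resize(im[c[1]:c[1]+28,c[0]:c[0]+36],None,fx=U,fy=U,interpolation=2)
        for th,col in zip(ths,[(0,0,255),(0,255,0)]):
            L=-200 if l<0 else 160
            w=6 if l<0 else 15
            for h in hs:
                q=[tuple(((px("side",pt(s,th,L,h,x,lat,yaw))-c+.5)*U).round().astype(int).tolist()) for x in(-w,w)]
                cv2.line(p,q[0],q[1],col,1)
        pan.append(p)
cv2.imwrite("pics/ov.png",np.vstack([np.hstack(pan[:2]),np.hstack(pan[2:])]))
E
python3 ov.py
```

```text
(no output)
```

View pics/ov.png

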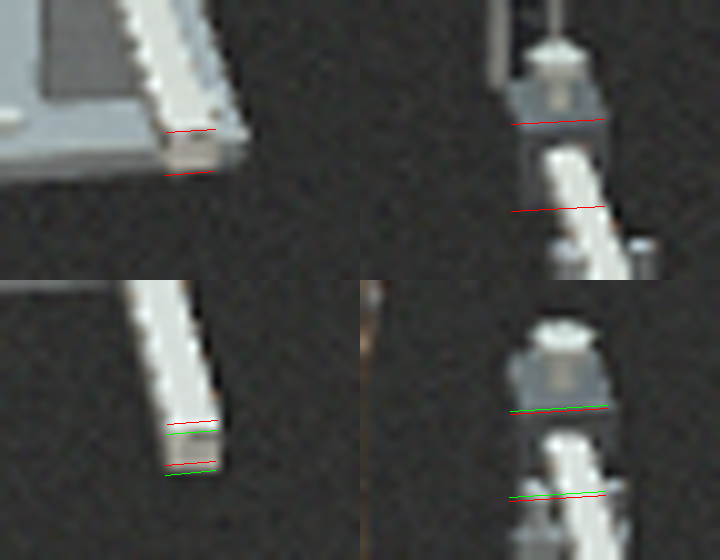

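The arm is settled and level to within my measuring error, about 0.005 rad. The open fingers are lined up along the rider's slot direction, so I'll grasp it now.

Request:
servo_tool([
  [[50, 0, 0.4, 30, 0, 0, 0], [50, 0, 0.4, 52, 0, 0, 0], [50, 0, 0.4, 52, 0, 0, 0], [10, 0, 0.4, 52, 0, 0, 0], [10, 0, 0.4, 52, 0, 0, 0], [10, 0, 0.4, 52, 0, 0, 0], [10, 0, 0.4, 52, 0, 0, 0], [10, 0, 0.4, 20, 0, 0, 0], [10, 0, 0.4, -60, 0, 0, 0], [10, 0, 0.4, -80, 0, 0, 0]],
])

```text
clock: 18.7
position: [421.8, -238.1, 151.7]
ee_rot: [-0.276, 0.961, -0.001, 0.002]
contact_force: [0.1, -0.1, -0.7]
gripper_width: 13.0
grasp_force: 59.1
```

```bash
python3 trk.py 17; python3 -c "
from h import *;print(tool([585,47,150]))"
```

```text
side (180, 36) [3.25 4.  ] 0.88
side (-200, 9) [ 0.875 19.125] 0.81
top (-200, 9) [18.75   3.875] 1.0
s -54.4 tilt 0.011 lat -1.2 yaw 0.024 [-0.  -0.   0.2 -0.  -0.   0.3]
18.8 [ 423.8 -238.7  153.5] [-0.1 -0.8 -0. ]
[-288.21401483  156.6003266     4.35679106]
```

Request:
servo_tool([
  [[10, -288, 156, 0, 0, 0, 0.657], [10, -288, 156, 0, 0, 0, 0.657], [10, -288, 156, 0, 0, 0, 0.657], [10, -288, 156, 0, 0, 0, 0.657], [10, -288, 156, 0, 0, 0, 0.657], [10, -288, 156, 0, 0, 0, 0.657], [10, -288, 156, 20, 0, 0, 0.657], [10, -288, 156, 40, 0, 0, 0.657], [10, -288, 156, 40, 0, 0, 0.657], [10, -288, 156, 40, 0, 0, 0.657]],
])

```text
clock: 20.05
position: [582.8, 47.0, 109.0]
ee_rot: [0.049, 0.999, -0.0, 0.0]
contact_force: [-0.0, 0.2, 0.3]
gripper_width: 12.6
grasp_force: 59.1
```

```bash
cat > hov.py <<'E'
import cv2,sys;from h import *
k=sys.argv[1];s=arm.get_image("side")[:,:,::-1].copy();t=arm.get_image("top")[:,:,::-1].copy();cv2.imwrite(f"pics/s{k}.png",s);cv2.imwrite(f"pics/t{k}.png",t)
S=arm.read_state();R=Rot.from_quat(S["ee_rot"]);print(S["position"].round(1),(R.apply([0,1,0])).round(3),tool([584,46.5,110]).round(1))
f=S["position"]+R.apply([0,0,17.4])
c=np.array(px("side",f)).round().astype(int)-[20,24]
b=cv2.resize(s[c[1]:c[1]+56,c[0]:c[0]+40],None,fx=10,fy=10,interpolation=2)
for x in(-10.5,-7.5,7.5,10.5):
    q=[tuple(((px("side",f+R.apply([x,y,0]))-c+.5)*10).astype(int).tolist()) for y in(-4.5,4.5)];cv2.line(b,q[0],q[1],(0,0,255),1)
a=cv2.resize(t[170:220,280:340],None,fx=6.5,fy=6.5,interpolation=2);o=np.zeros((560,790,3),np.uint8);o[:,:400]=b;o[:325,400:]=a
cv2.imwrite(f"pics/h{k}.png",o);print(c)
E
python3 hov.py 18
```

```text
[583.   47.  109.6] [0.098 0.995 0.001] [-1.  -0.4 -0.4]
[304 160]
```

View pics/h18.png

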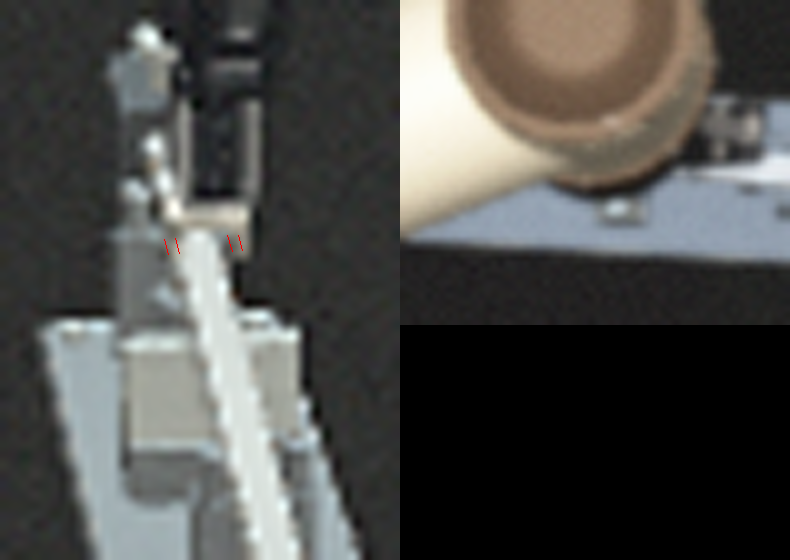

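```bash
python3 - <<'E'
import cv2;from h import *
np.set_printoptions(precision=2,suppress=True,linewidth=150)
s=cv2.imread("pics/s18.png");g=s.min(2).astype(int)
d=np.array([.098,.995,0]);n=np.array([.995,-.098,0]);C=np.array([583.8,46.8,72.])
for v in(186,189,205,208,211,214,217):
    e=[]
    for x in(-6,6):
        q=np.array([px("side",C+n*x+d*t) for t in range(-120,60)]);e.append(np.interp(v,q[::-1,1],q[::-1,0]))
    print(v,"model",np.array(e),g[v,int(e[0])-3:int(e[0])+10],int(e[0])-3)
for v in(180,182,184,185): print("rider",v,g[v,316:334])
print("px per mm x",px("side",C+n)-px("side",C),"y",px("side",C+d)-px("side",C),"z",px("side",C+[0,0,1])-px("side",C))
# knife edge corners: model at C-12 -> top front edge ends
for x in(-25,25): print("edge corner",px("side",np.array([584.1,46.8,60])+np.array([.997,-.074,0])*x-np.array([.074,.997,0])*3))
E
```

```text
186 model [320.76 324.92] [111 107 104 103 138 206 218 214 212 146  39  43  48] 317
189 model [321.56 325.77] [108 134 166 141 151 230 216 215 213  41  39  40  43] 318
205 model [325.82 330.31] [100 104 137 169 163 226 217 218 216 157  81  94 106] 322
208 model [326.62 331.16] [120  95 104  96 132 220 216 218 214 132  99 108 140] 323
211 model [327.42 332.01] [106 108 108 115 170 217 215 219 213  97 105 130 165] 324
214 model [327.95 332.51] [112 109 105 103 120 184 216 214 218 215  99 130 164] 324
217 model [327.95 332.51] [106 105 106 105 102 150 229 216 215 213 187 134 160] 324
rider 180 [ 81 113 123  48 150 241 128 107 109 115 136 135 129  68  43  49  38  47]
rider 182 [ 96 111 126 106 109 122 146 141 140 145 151 164 136  32  39  45  52  47]
rider 184 [110 106 107 107 112 143 196 218 215 190  97  97 124  40  48  46  46  46]
rider 185 [111 108 107  98  77 148 196 215 214 209  95  92 100  44  53  44  46  48]
px per mm x [ 0.35 -0.02] y [-0.05 -0.17] z [ 0.01 -0.31]
edge corner [315.53 194.95]
edge corner [332.81 193.85]
```

```bash
python3 - <<'E'
from h import *
f=np.array([583,47,109.6-17.4]);d=np.array([.098,.995,0]);n=np.array([.995,-.098,0])
for h in(9,13):
  print([px("side",f+n*x-d*y+[0,0,h]).round(2) for x,y in((-10.5,7),(10.5,7),(0,7))])
print("leg foot",px("side",f+n*10.5-d*4.5).round(2), "knob top hidden; C",px("side",[583.8,46.8,72]).round(2))
E
```

```text
[array([320.53, 182.56]), array([327.97, 182.2 ]), array([324.26, 182.38])]
[array([320.56, 181.3 ]), array([328.01, 180.94]), array([324.29, 181.12])]
leg foot [327.77 184.59] knob top hidden; C [324.01 190.24]
```

Request:
servo_tool([
  [[10, -0.9, 0.4, 8, 0, 0, 0], [10, -0.9, 0.4, 15, 0, 0, 0], [10, -0.9, 0.4, 18, 0, 0, 0], [10, -0.9, 0.4, 20, 0, 0, 0], [10, -0.9, 0.4, 22, 0, 0, 0], [10, -0.9, 0.4, 23, 0, 0, 0], [10, -0.9, 0.4, 24, 0, 0, 0], [10, -0.9, 0.4, 24, 0, 0, 0]],
])

```text
clock: 21.15
position: [583.5, 47.4, 84.7]
ee_rot: [0.049, 0.999, 0.0, 0.0]
contact_force: [0.3, -0.2, -0.1]
gripper_width: 12.9
grasp_force: 59.2
```

```bash
python3 trk.py 19; python3 hov.py 20
```

```text
side (180, 36) [ 1.25 24.25] 0.62
side (-200, 9) [ 0.75 19.25] 0.8
top (-200, 9) [18.625  3.875] 1.0
s -74.0 tilt -0.079 lat -9.9 yaw 0.006 [ -0.8 -14.8   0.4  -3.8   7.5   1.2]
21.25 [583.5  47.4  84.7] [-0.1  0.2 -0.5]
[583.5  47.4  84.8] [0.098 0.995 0.   ] [ -0.6  -0.8 -25.2]
[304 168]
```

View pics/h20.png

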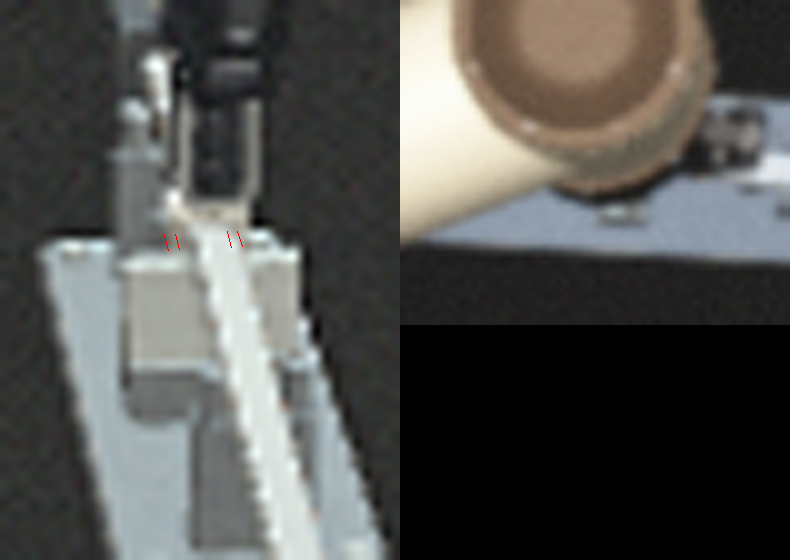

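Request:
servo_tool([
  [[10, 0, 0, 1.5, 0, 0, 0], [10, 0, 0, 3, 0, 0, 0], [10, 0, 0, 3.8, 0, 0, 0], [10, 0, 0, 3.8, 0, 0, 0], [10, 0, 0, 3.8, 0, 0, 0]],
])

```text
clock: 21.98
position: [583.5, 47.3, 81.0]
ee_rot: [0.049, 0.999, 0.0, 0.0]
contact_force: [-0.0, -0.4, -0.8]
gripper_width: 13.0
grasp_force: 59.2
```

Request:
servo_tool([
  [[18, 0, 0, 0, 0, 0, 0], [24, 0, 0, 0, 0, 0, 0], [32, 0, 0, 0, 0, 0, 0], [36, 0, 0, 0, 0, 0, 0], [36, 0, 0, -8, 0, 0, 0], [36, 0, 0, -25, 0, 0, 0], [36, 0, 0, -60, 0, 0, 0], [36, 0, 0, -120, 0, 0, 0], [36, 0, 0, -120, 0, 0, 0]],
])

```text
clock: 23.1
position: [586.7, 48.0, 207.6]
ee_rot: [0.049, 0.999, 0.002, 0.006]
contact_force: [-0.8, -0.7, -0.7]
gripper_width: 36.0
grasp_force: 0.0
```

Request:
servo_tool([
  [[36, 150, -250, 0, 0, 0, 0], [36, 150, -250, 0, 0, 0, 0], [36, 150, -250, 0, 0, 0, 0], [36, 150, -250, 0, 0, 0, 0], [36, 150, -250, 0, 0, 0, 0], [36, 150, -250, 0, 0, 0, 0], [36, 150, -250, 0, 0, 0, 0], [36, 150, -250, 0, 0, 0, 0]],
])

```text
clock: 24.1
position: [410.3, -186.1, 200.9]
ee_rot: [0.048, 0.999, 0.0, 0.0]
contact_force: [-0.1, -0.2, 0.6]
gripper_width: 36.4
grasp_force: 0.0
```

```bash
python3 trk.py 21; python3 -c "
import cv2,numpy as np
s=cv2.imread('pics/s21.png');t=cv2.imread('pics/t21.png')
a=cv2.resize(s[140:240,295:351],None,fx=6,fy=6,interpolation=2)[:600];b=cv2.resize(t[175:217,285:345],None,fx=7.5,fy=7.5,interpolation=2)
o=np.zeros((600,790,3),np.uint8);o[:,:336]=a;o[:315,336:786]=b;cv2.imwrite('pics/f21.png',o)"
```

```text
side (180, 36) [3.375 3.875] 0.87
side (-200, 9) [ 0.75 19.25] 0.8
top (-200, 9) [18.75   3.875] 1.0
s -54.3 tilt 0.013 lat -1.0 yaw 0.025 [ 0.   0.   0.3 -0.  -0.1  0.3]
24.2 [ 410.2 -186.1  200.8] [-0.5  0.4  0.2]
```

View pics/f21.png

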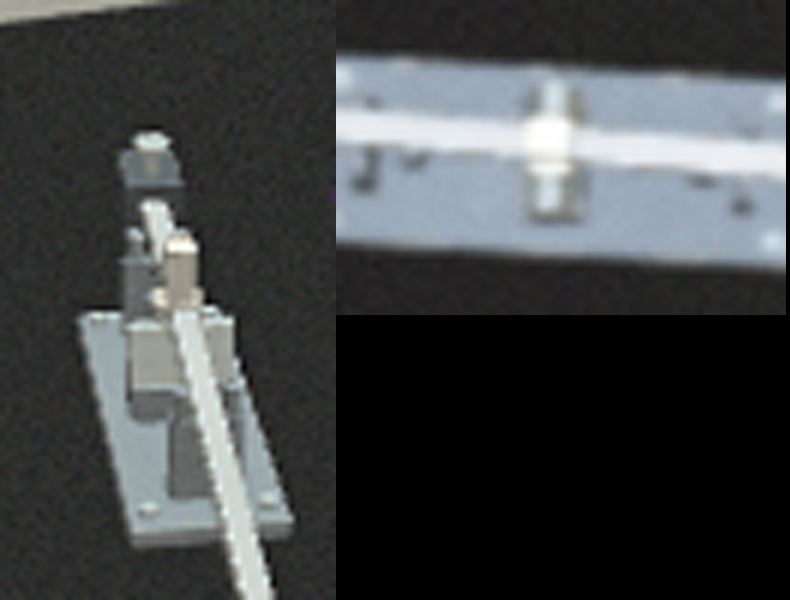

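```bash
cat > fin.py <<'E'
import cv2;from h import *
from scipy.optimize import least_squares
a=np.array([.074,.997,0]);E=np.array([584.5,47,60.]);n=np.array([.997,-.074,0]);U=16
def pt(s,th,lat,l=-200,h=9):
    pv=-3*np.sign(th)*min(1,abs(th)/.01)  # tips about the edge's corner (clamp down: +3)
    q=l+s-pv;return E+a*(pv+q*np.cos(th)-h*np.sin(th))+np.array([0,0,q*np.sin(th)+h*np.cos(th)])+(lat+.025*(l+s))*n
I=lambda n,k:cv2.imread(f"pics/{n[0]}{k}.png")
for ref,s0 in((10,-47),(9,-43),(8,-39)):
  for k in(12,16,21):
    m=[]
    for nm in("side","top"):
        c=np.round(px(nm,pt(s0,-.065,0))).astype(int)
        f=lambda i,w:cv2.resize(i[c[1]-w:c[1]+w,c[0]-w:c[0]+w],None,fx=U,fy=U,interpolation=2)
        M=cv2.matchTemplate(f(I(nm,k),17),f(I(nm,ref),5),cv2.TM_CCOEFF_NORMED);_,v,_,l=cv2.minMaxLoc(M);m.append((nm,np.array(l)/U-12))
    res=lambda x:np.concatenate([px(nm,pt(x[0]*100,x[1],x[2]*10))-px(nm,pt(s0,-.065,0))-d for nm,d in m])
    o=least_squares(res,[s0/100-.05,-.02,0]);print(ref,k,"ds %.1f tilt %.4f"%(o.x[0]*100-s0,o.x[1]),[d.tolist() for _,d in m],round(v,2))
E
python3 fin.py
```

```text
10 12 ds -3.8 tilt -0.0100 [[0.125, 5.9375], [1.0625, 0.75]] 1.0
10 16 ds -6.6 tilt 0.0043 [[0.25, 7.9375], [1.9375, 0.875]] 1.0
10 21 ds -6.6 tilt 0.0043 [[0.1875, 7.9375], [1.9375, 0.875]] 1.0
9 12 ds -8.7 tilt -0.0109 [[0.5, 7.0], [2.8125, 0.875]] 1.0
9 16 ds -11.4 tilt 0.0039 [[0.6875, 9.0], [3.625, 1.0]] 1.0
9 21 ds -11.4 tilt 0.0045 [[0.625, 9.0625], [3.625, 1.0]] 1.0
8 12 ds -12.0 tilt -0.0075 [[0.8125, 8.0], [3.9375, 0.9375]] 1.0
8 16 ds -14.6 tilt 0.0067 [[0.9375, 9.9375], [4.75, 1.0625]] 1.0
8 21 ds -14.6 tilt 0.0073 [[0.9375, 10.0], [4.75, 1.0625]] 1.0
```

```bash
python3 -c "
from bench import arm
print(arm.job_done())"
```

```text
the job is handed in; nothing more can be done
None
```

I slid the arm to its balance point, seated the rider over the knife edge and handed the job in. The arm sits free, level to within my camera measuring error (about 0.005 rad read, error of similar size), and the run took about 24 s.

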